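Shut the classroom stamp box and lock it with its T-key

ROBOT

A 6-joint arm with a two-finger parallel gripper is mounted at the origin on the work surface. World frame = base frame: x ahead of the robot, y to its left, z up, the work surface at z = 0. Lengths are in m, angles in degrees, forces in N, time in s.
With the tool pointing down it reaches from about 0.4 to 0.825 m from the base axis. Payload 7 kg.
Tool frame: the origin (TCP) lies midway between the tips of the shut fingers; the grasp point (between the pads) lies 19 mm behind it; z points along the fingers, y is the direction in which the jaws open and shut (so a half turn about z gives the same grasp; the last joint's range is limited). The gripper opens to 88 mm and grips with 3 to 60 N. Pads are 19 mm wide; open, the fingers measure 130 mm over their backs; the gripper's body (78 mm by 193 mm) begins 47 mm behind the grasp point.
Start: joints at [-50.128, 20.546, 0.682, 0, -70.136, -16.507], TCP at [0.268, -0.62, 0.227] pointing down, gripper open.
Joint ranges: [-176.03, 176.03], [-82.01, 121.73], [-58.28, 71.71], [-173.87, 95.51], [-174.79, -0.11], [-173.66, 173.66]. Speed limits (degrees/s): [136.94, 136.94, 172.46, 180, 180, 180].

INTERFACE

Orientations are given as a 3x3 rotation matrix whose columns are the frame's x, y, z axes.
In Python, from rig import robot gives the robot as it stands. Calls block until the motion is done:
- robot.goto(position, orientation): joint-space move of the TCP to a pose.
- robot.servo_line(position, ori=None, speed=0.15): straight line of the TCP; ori=None keeps the orientation; speed is the mean speed in m/s.
- robot.movej(angles): joint-space move.
- robot.move_gripper(opening): opening from 0.0 (shut) to 1.0 (fully open); the grip force is fixed at half the most; returns when the fingers have stopped.
- robot.dwell(seconds).
- robot.ik(position, orientation): joint angles nearest the present ones, or None.
- robot.grab_frame(name): name is "scene" or "side" or "wrist"; returns (picture, depth): 400x640x3 uint8, red, green, blue; 400x640 float32, m along the optical axis (not along the pixel's ray), 0 where there is no reading.
- robot.camera_info(name): a dict with "vfov" (degrees; the focal length in pixels is half the picture's height over the tangent of half this angle, whatever the lens; pixels are square), "cx", "cy" (the principal point, pixels), "k1" (the pictures are not rectified: a ray, as slopes to the right and down, at radius r is drawn at 1 + k1 r^2 times it, then the intrinsics apply), "view" (4x4, takes a point from world to camera coordinates); the wrist camera has in their place "T_tool_cam" (4x4, takes a point from camera to tool coordinates, whose origin is the TCP and whose axes are the flange's). Camera axes: x right, y down, z forward; pixel columns grow to the right and rows downward; lengths in m; the calibration is good to about 2 mm. A picture is of the moment at which its call begins: read the wrist's pose just before it. camera_info takes no time and is no camera call.
A pose or a line that the arm cannot do raises robot.Unreachable and nothing moves.
- robot.job_done(): hands the job in, once; it reports no verdict.
Readings, each from a call of its own:
- robot.read_t(): time.
- robot.read_qpos(): joint angles.
- robot.read_qvel(): joint speeds.
- robot.read_effort(): joint torques, N m.
- robot.read_position(): TCP position.
- robot.read_tcp_rot(): TCP orientation.
- robot.read_force(): force on the tool from outside, world axes, zero at the start.
- robot.read_ft_torque(): the same for the moment, N m.
- robot.read_grip_width(): opening from 0.0 (shut) to 1.0 (fully open).
Only numpy, scipy, OpenCV 4.12 (cv2) and the standard library are available. Lean on these libraries where they do the work, as an engineer would, in place of code of your own. Each camera call takes 0.05 s, during which the arm holds its last target. There are 200 camera calls.

TASK

Close up the plywood stamp box: first press its hinged lid fully shut, then turn the carousel by its central knob until the winged T-key stands in the open front that the clear cover leaves free, and lift the key out. Pass the key's head lengthwise down through the slot in the lid until its collar lies on the lid, give it a quarter turn so that it locks crosswise to the slot, and let go of it, standing upright at the middle of the slot. Leave the stamp and the glue stick in the carousel, and do not disturb or knock over the other things on the table.

Things in the scene. Friction and masses are not known exactly. Their poses are not given: they have to be found in the camera images.
- stampbox: Open plywood box 200 x 200 x 80 mm, fixed to the table, with a lid hinged on its far rim. Origin: centre of its underside; z up, x from the front to the hinge side, y along the hinge. A fixed bar, 60 mm wide in x, 8 mm thick, spans the box at x = -45 mm close under the shut lid (its top at 80 mm), with a slot 44 x 18 mm right under that of the lid.
- lid_hinge (a point): Middle of the lid's hinge axis, 81 mm above the table, at x = +100 mm of the box; axes as the box. The lid's underside plane passes through the axis; the lid is 8 mm thick, 200 mm wide, and reaches 205 mm from the axis to its free front edge (towards the box's -x); its top is at 89 mm when shut.
- lid (a joint): Lid angle in rad: 0 shut flat on the box, grows as the front edge rises; it starts part open (0.7 to 1.15). A stiff hinge holds it where it is left; 1 to 4 N near the front edge pushes it down.
- slot (a point): Centre of the slot in the lid, at the lid's top surface, 145 mm from the hinge axis; it moves with the lid. The slot, with a thin steel surround, is 42 mm long (this point's y, along the hinge) by 16 mm wide (x); z is the lid's outward normal, up when shut.
- stand: The carousel's white board, 250 x 250 x 6 mm, fixed to the table. Origin: centre of its underside, below the carousel's axis; x from the open front to the back, z up. A place of the carousel is free from above only when turned to the front: x = -80 mm, y = 0.
- cover_edge (a point): Middle of the front edge of the stand's clear flat cover, at its top, 95 mm above the table, at x = -42 mm of the stand; axes as the stand. The cover is 4 mm thick, 250 mm wide, 167 mm deep from here to the back (+x), on four thin posts; a notch 54 mm wide (y) and 69 mm deep in the middle of this edge lets the knob's spindle through.
- carousel (a joint): Turn of the carousel in rad about its vertical axis, 0 at the start, positive counter-clockwise from above, -3.1 to 3.1; light friction (0.04 N m), it stays where left. Four places lie 80 mm from the axis, a quarter turn apart. Key and stamp stand in opposite places, one left and one right at the start; the place near the front is empty.
- knob_grip (a point): Grip point of the carousel's central wooden knob, on the axis, 122 mm above the table: an upright bar 44 mm long (this point's x) by 14 mm wide (y), from 102 to 136 mm above the table. It turns with the carousel.
- key_grip (a point): On the loose T-key (about 60 g), 2 mm above the centre of its upright flat wooden wing: 40 mm long (this point's x), 12 mm thick (y), 34 mm high; z up along the key. Under the wing: a round collar 40 mm across, 5 mm thick, underside 24 mm below this point. At the start it stands in a slotted holder on the carousel, collar underside 44 mm above the table, wing pointing to the axis.
- key_head (a point): Centre of the key's T-head, on its axis, 51 mm below key_grip: a round steel bar with round ends, 34 mm long (this point's x, parallel to the wing), 10 mm thick, on a round shank 9 mm thick. Its top is 22 mm, its bottom 32 mm below the collar's underside. It passes the slot only lengthwise and locks under the bar when crosswise.
- stamp: Bystander on the carousel: stamp with a round turned wooden handle, collar 40 mm across, in the holder opposite the key. Origin: underside of its collar, on the axis.
- gluestick: Bystander at the back of the carousel: white upright cylinder 26 mm in diameter, 66 mm high. Origin: centre of its underside.
- jar_p (a point): Bystander on the table: glass jar 54 mm in diameter, 70 mm high; a point on it 50 mm above the table.
- glue_p (a point): Bystander on the table: white bottle 44 mm in diameter, 120 mm high; a point on it 90 mm above the table.
- jar2_p (a point): Bystander on the table: grey jar 60 mm in diameter, 60 mm high; a point on it 45 mm above the table.
- brush_p (a point): Bystander on the table: lying brush; a point on it 10 mm above the table.
- sponge_p (a point): Bystander on the table: cork block 70 x 50 x 25 mm; a point on it 20 mm above the table.
- tape_p (a point): Bystander on the table: roll of tape, 70 mm in diameter, 24 mm high; a point on it 20 mm above the table.

How it is judged (in metres and radians):
On the way, in this order (a step that is already met when the one before it is completed fails the run):
1. the lid is shut (under 0.04 rad) (value of joint lid below 0.04 rad), for 0.1 s.
2. with the lid shut, the key, still in its holder, has been turned to the open front (beyond 68 mm from the axis towards the front of the stand) (value of joint lid below 0.04 rad and x of key_grip in the frame of stand below -0.068 m and height (world z) of key_head below 0.03 m), for 0.2 s.
3. the key is lifted out of the carousel (height (world z) of key_head above 0.065 m), for 0.1 s.
4. the key's head has gone lengthwise through the slot of the shut lid (value of joint lid below 0.04 rad and z of key_head in the frame of slot below -0.02 m and x of key_head in the frame of slot between -0.012 and 0.012 m and y of key_head in the frame of slot between -0.015 and 0.015 m and angle between the x axis of key_head and the y axis of slot, either way round below 0.35 rad), for 0.1 s.
At the end, for the whole second after the job is handed in: The lid is shut (under 0.04 rad); the key stands upright (within 0.12 rad) and at rest with its collar on the lid (within 2.5 mm), its head under the bar, within 8 mm (across) and 10 mm (along) of the slot's middle, and crosswise to the slot (within 0.3 rad of a quarter turn); the robot has let go (value of joint lid below 0.04 rad and z of key_head in the frame of slot between -0.032 and -0.0245 m and x of key_head in the frame of slot between -0.008 and 0.008 m and y of key_head in the frame of slot between -0.01 and 0.01 m and angle between the x axis of key_head and the y axis of slot, either way round above 1.27 rad and angle between key_head's own z axis and vertical below 0.12 rad and linear speed of key below 0.02 m/s); the robot touches nothing.
It fails at once if a bystander on the table is moved by more than 30 mm or knocked over (distance of any of jar_p, glue_p, jar2_p, brush_p, sponge_p, tape_p from where it was at the start of the episode above 0.03 m).
It fails at once if the stamp or the glue stick leaves the carousel or falls over (angle between any of stamp, gluestick's own z axis and vertical above 0.5 rad or height (world z) of stamp above 0.065 m or height (world z) of gluestick above 0.035 m).
It also fails if it takes over 72 s, if anything falls off the work surface, if the arm or the gripper's body presses on something with over 40 N, if the wrist force passes 120 N, or if a joint passes its speed limit or range.

## Working session

There is one attempt and no reset: what is moved stays moved. The work goes in short steps, each a Python script; the robot and the scene stay as the last script left them, time stands still between calls to the robot, and variables do not carry over. Pictures are saved under pics/ and viewed, about 8 in all and at most 12, crops included, and the job is handed in when it is done.

```bash
mkdir -p pics; ls; cat > h.py <<'E'
import numpy as np, cv2
from rig import robot
def K(n):
    c=robot.camera_info(n); f=200/np.tan(np.radians(c['vfov']/2)); return c,f
def rays(n,uv):
    c,f=K(n); uv=np.atleast_2d(np.asarray(uv,float))
    d=(uv-[c['cx'],c['cy']])/f; s=d.copy()
    for _ in range(20): s=d/(1+c['k1']*(s**2).sum(1,keepdims=True))
    return np.c_[s,np.ones(len(s))]
def cam2world(n,pose=None):
    c,_=K(n)
    if 'view' in c: return np.linalg.inv(np.array(c['view']))
    p,R=pose; T=np.eye(4); T[:3,:3]=R; T[:3,3]=p; return T@np.array(c['T_tool_cam'])
def onplane(n,uv,z,pose=None):
    T=cam2world(n,pose); r=rays(n,uv)@T[:3,:3].T; o=T[:3,3]
    return o+r*((z-o[2])/r[:,2:3])
def cloud(n,depth,pose=None):
    v,u=np.mgrid[:400,:640]; r=rays(n,np.c_[u.ravel(),v.ravel()])
    T=cam2world(n,pose); P=(r*depth.reshape(-1,1))@T[:3,:3].T+T[:3,3]
    P[depth.ravel()<=0]=np.nan
    return P.reshape(400,640,3)
def save(n,im): cv2.imwrite('pics/'+n+'.png',im[...,::-1])
def shot(n):
    pose=(np.array(robot.read_position()),np.array(robot.read_tcp_rot())); im,d=robot.grab_frame(n); return im,d,pose
E
python3 - <<'E'
from h import *
for n in('scene','side'):
    im,d,p=shot(n); save(n,im); np.savez('pics/'+n,im=im,d=d); print(robot.camera_info(n))
print(robot.camera_info('wrist'),robot.read_tcp_rot(),robot.read_t())
E
```

```text
pics
{'vfov': 42.456600612156784, 'cx': 324.0883094913851, 'cy': 198.08261552425216, 'k1': -0.042856081176275866, 'view': array([[-0.81791038,  0.57511576, -0.01626262,  0.47208431],
       [ 0.40423301,  0.55431358, -0.72755215, -0.15333562],
       [-0.40941212, -0.60164634, -0.6858596 ,  2.11082112],
       [ 0.        ,  0.        ,  0.        ,  1.        ]])}
{'vfov': 51.030387967581184, 'cx': 325.00622621371247, 'cy': 203.26610015653054, 'k1': -0.019700171754239357, 'view': array([[-0.97391356, -0.22556745, -0.02473252,  0.5518638 ],
       [-0.09635397,  0.50975624, -0.85490613,  0.16961853],
       [ 0.20544655, -0.8302216 , -0.51819284,  1.12850181],
       [ 0.        ,  0.        ,  0.        ,  1.        ]])}
{'vfov': 65.28922988325584, 'cx': 322.00185238325577, 'cy': 198.1045901925393, 'k1': -0.043148003387411434, 'T_tool_cam': array([[ 1.93322156e-04, -9.58177314e-01, -2.86175116e-01,
         7.73078833e-02],
       [ 9.99999941e-01,  2.66142978e-04, -2.15567377e-04,
         4.41008815e-04],
       [ 2.82715268e-04, -2.86175057e-01,  9.58177310e-01,
        -1.58944633e-01],
       [ 0.00000000e+00,  0.00000000e+00,  0.00000000e+00,
         1.00000000e+00]])} [[-9.18060189e-01 -3.96440334e-01 -7.42573334e-04]
 [-3.96440998e-01  9.18059251e-01  1.32126698e-03]
 [ 1.57922796e-04  1.50738913e-03 -9.99998851e-01]] 0.1
```

View pics/scene.png

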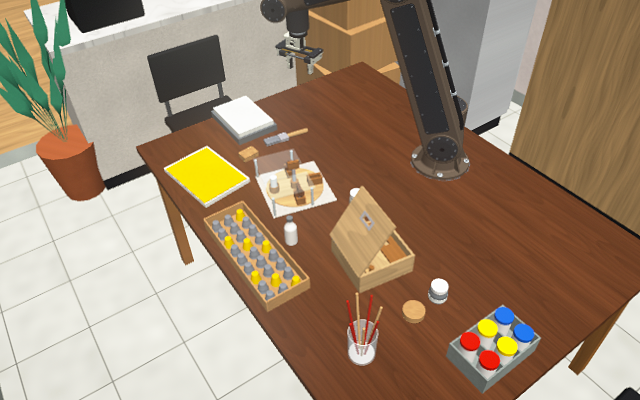

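View pics/side.png

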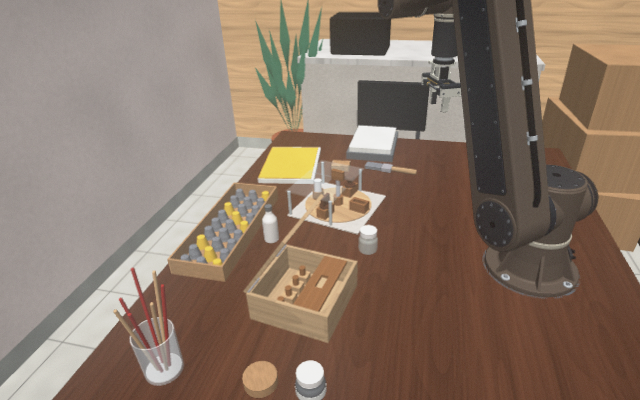

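```bash
python3 - <<'E'
from h import *
# orthographic top view: scene + side clouds; x from .0 to .9 up, y .7..-.7
out=np.zeros((520,800,3),np.uint8)
Ps=[];Cs=[]
for n in('scene','side'):
    z=np.load(f'pics/{n}.npz'); P=cloud(n,z['d']).reshape(-1,3); ok=np.isfinite(P).all(1)&(P[:,2]>-.02)&(P[:,2]<.28)
    Ps.append(P[ok]);Cs.append(z['im'].reshape(-1,3)[ok])
    H=P[ok]; t=H[(abs(H[:,2])<.02)&(abs(H[:,0]-.5)<.3)&(abs(H[:,1])<.5)]; print(n,'table z',np.median(t[:,2]))
P=np.vstack(Ps);C=np.vstack(Cs); o=np.argsort(P[:,2]); P=P[o];C=C[o]
print(P[:,:2].min(0),P[:,:2].max(0))
s=600; r=(520-(P[:,0]-.15)*s).astype(int); c=(400-(P[:,1]-0)*s).astype(int)
ok=(r>=0)&(r<520)&(c>=0)&(c<800)
for dr in(0,1):
  for dc in (0,1):
    out[np.clip(r[ok]+dr,0,519),np.clip(c[ok]+dc,0,799)]=C[ok]
for i in range(0,800,60): out[::4,(400-int((i-400)//60*0))%800 if 0 else (i+40)%800]=(0,255,0)
for i in range(520,0,-60): out[min(i,519),::4]=(0,255,0)
save('top',out)
np.savez('pics/cl',P=P,C=C)
E
```

```text
scene table z 0.000532721064391728
side table z -0.001032303387996314
[-1.70186251 -2.30377711] [1.93891651 0.85288178]
```

View pics/top.png

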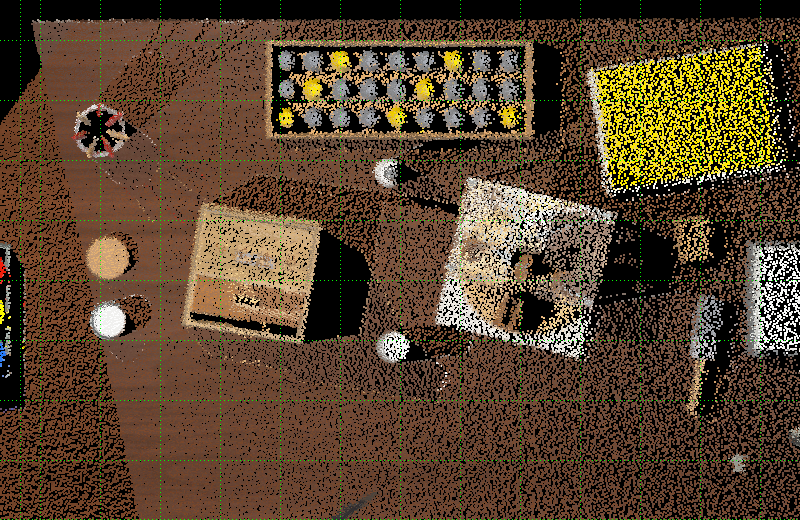

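```bash
python3 - <<'E'
from h import *
z=np.load('pics/cl.npz');P=z['P'];C=z['C'].astype(int)
def box(m,name):
    q=P[m]; r=cv2.minAreaRect((q[:,:2]*1000).astype(np.float32)); print(name,m.sum(),np.round(r[0],1),np.round(r[1],1),round(r[2],2)); return r
# stand : white, z 0..12mm
near=lambda x,y,r:(np.hypot(P[:,0]-x,P[:,1]-y)<r)
w=(C.min(1)>170)&near(.57,-.21,.2)&(P[:,2]>.002)&(P[:,2]<.011); box(w,'stand')
# box walls top rim z 72..82 
b=near(.563,.245,.16)&(P[:,2]>.070)&(P[:,2]<.0805)&(P[:,0]<.56); box(b,'rimfront')
b=near(.563,.245,.16)&(P[:,2]>.02)&(P[:,2]<.0825); box(b,'box')
# lid plane
l=near(.563,.245,.16)&(P[:,2]>.11); q=P[l]; 
for _ in range(5):
    c=q.mean(0); n=np.linalg.svd(q-c,full_matrices=False)[2][2]; n*=np.sign(n[2]); q=q[abs((q-c)@n)<.003]
print('lid',c,n,np.degrees(np.arctan2(n[1],n[0])),'angle',np.arccos(n[2]),q[:,2].max(),len(q))
box(near(.563,.245,.25)&(P[:,2]>.1),'lidxy')
for nm,x,y in [('glue',.728,.02),('jar2?',.438,.01),('tape',.585,.485),('jar3',.48,.485),('jar',.8,.5),('spng',.62,-.49)]:
    m=near(x,y,.06)&(P[:,2]>.012); q=P[m]; print(nm,(q[:,:2].max(0)+q[:,:2].min(0))/2,np.ptp(q[:,:2],axis=0),q[:,2].max())
E
```

```text
stand 1376 [ 587.6 -211.6] [256.7 288.7] 77.21
rimfront 2260 [513.  253.9] [209.7 114.8] 83.83
box 7242 [558.7 247.8] [208.3 206.9] 80.87
lid [0.5963555  0.25272251 0.18767041] [ 0.81577715 -0.13000621  0.56356546] -9.05479084506558 angle 0.9721006836743153 0.2571094035927515 2084
lidxy 3328 [601.4 242.5] [205.7 119.5] 80.97
glue [0.74676111 0.02516267] [0.08185747 0.04029236] 0.12428046286750538
jar2? [0.44022776 0.01238776] [0.05273829 0.0536459 ] 0.07481684630661234
tape [0.58813636 0.48767506] [0.07232402 0.0724551 ] 0.032647509843162226
jar3 [0.48390165 0.48807924] [0.06347223 0.05876847] 0.0679149863452515
jar [0.80057323 0.50027428] [0.09023419 0.09615413] 0.24371719029114414
spng [ 0.61872737 -0.4881019 ] [0.07779118 0.06783663] 0.034115392596012484
```

```bash
python3 - <<'E'
from h import *
# wrist look above stand: camera is +x tool by 77mm, tilted inward
yaw=np.radians(-13)
X=-np.array([np.cos(yaw),np.sin(yaw),0]);Z=np.array([0,0,-1.]);Y=np.cross(Z,X);R=np.c_[X,Y,Z]
c=np.array([.57,-.212,0])
for dist in (0,.04,.08):
  for h in(.36,.32,.28):
    p=c-0*X+dist*X+[0,0,h]
    q=robot.ik(p,R); print(dist,h,q)
E
```

```text
0 0.36 [  -2.01768694   11.14890628    4.83239833    0.          -83.68349205
 -100.98231306]
0 0.32 [  -2.01768694   11.72858714    0.55989917    0.          -78.83131203
 -100.98231306]
0 0.28 [  -2.01768694   12.62377041   -3.38015737    0.          -73.99607222
 -100.98231306]
0.04 0.36 [-1.20390598e+00  7.17795955e+00  3.52987504e-02  0.00000000e+00
 -8.28573392e+01 -1.01796094e+02]
0.04 0.32 [  -1.20390598    7.81342396   -4.2353383     0.          -77.95123774
 -101.79609402]
0.04 0.28 [  -1.20390598    8.77355646   -8.19750804    0.          -73.02893549
 -101.79609402]
0.08 0.36 [  -0.256405      3.18278586   -4.43179789    0.          -82.38541624
 -102.743595  ]
0.08 0.32 [  -0.256405      3.85521273   -8.72787613    0.          -77.41691115
 -102.743595  ]
0.08 0.28 [  -0.256405      4.86480488  -12.7368938     0.          -72.39830132
 -102.743595  ]
```

```bash
cat >> h.py <<'E'
def down(yaw):
    "tool down, tool x at yaw (rad), jaws open along yaw+90deg"
    X=np.array([np.cos(yaw),np.sin(yaw),0]);Z=np.array([0,0,-1.]);return np.c_[X,np.cross(Z,X),Z]
E
python3 - <<'E'
from h import *
yaw=np.radians(-9.1);u=np.array([np.cos(yaw),np.sin(yaw),0]);ez=np.array([0,0,1.])
cen=np.array([.5587,.2478,0]); hinge=cen+.1*u+.081*ez
c=np.array([0.5963555,0.25272251,0.18767041]);n=np.array([0.81577715,-0.13000621,0.56356546])
print('hinge dist to lid top (8mm expected)',(c-hinge)@n*1000)
R=down(yaw+np.pi)
def P(th,s,off): return hinge+u*(-s*np.cos(th)+(.008+off)*np.sin(th)+.0095)+ez*(s*np.sin(th)+(.008+off)*np.cos(th))
pts=[P(.97,.185,.05)]+[P(t,.185,.002) for t in np.linspace(1.0,.0,14)]
for p in pts: assert robot.ik(p,R) is not None,p
robot.move_gripper(0)
robot.goto(pts[0]+[0,0,.09],R)
robot.servo_line(pts[0])
for p in pts[1:]:
    robot.servo_line(p,speed=.12); f=robot.read_force(); print(np.round(p,3),np.round(f,1))
for k in range(6):
    p=p-[0,0,.002]; robot.servo_line(p,speed=.02); f=robot.read_force(); print(p[2],robot.read_position()[2],np.round(f,1))
    if f[2]>12: break
print(robot.read_t())
E
```

```text
hinge dist to lid top (8mm expected) 7.587183078417527
[0.576 0.245 0.242] [0.8 0.4 0.5]
[0.564 0.247 0.235] [0.5 0.6 0.3]
[0.553 0.249 0.226] [-0.3  0.5 -0.3]
[0.542 0.25  0.217] [0.1 0.7 0.1]
[0.533 0.252 0.207] [ 0.1 -0.3 -0.4]
[0.523 0.253 0.196] [ 0.3 -0.7  0.5]
[0.515 0.255 0.184] [-0.1  0.4  0.2]
[0.508 0.256 0.172] [-0.3 -0.4 -0.4]
[0.501 0.257 0.16 ] [ 0.2 -0.7  0. ]
[0.496 0.258 0.147] [ 0.5 -0.1 -0. ]
[0.491 0.259 0.133] [-0.2  0.8 -0.4]
[0.488 0.259 0.119] [-1.   0.   0.5]
[0.485 0.26  0.105] [ 1.1 -0.4 -0.1]
[0.484 0.26  0.091] [-0.1  0.1  0.4]
0.089 0.08937219242398453 [0.2 0.2 0.5]
0.087 0.08910474744765715 [-6.6 -1.9 16.7]
10.0083
```

```bash
python3 - <<'E'
from h import *
yaw=np.radians(-9.1);u=np.array([np.cos(yaw),np.sin(yaw),0])
p=np.array(robot.read_position()); robot.servo_line(p+[0,0,.11],speed=.25)
im,d,pose=shot('wrist'); np.savez('pics/w_lid',im=im,d=d,p=pose[0],R=pose[1])
y2=np.radians(-13.)
robot.goto([.57,-.212,.30],down(y2+np.pi)); robot.move_gripper(1)
im2,d2,pose2=shot('wrist'); np.savez('pics/w_st',im=im2,d=d2,p=pose2[0],R=pose2[1]); 
save('w',np.vstack([cv2.resize(im,(480,300)),cv2.resize(im2,(480,300))])); print(robot.read_t())
E
```

```text
13.9333
```

View pics/w.png

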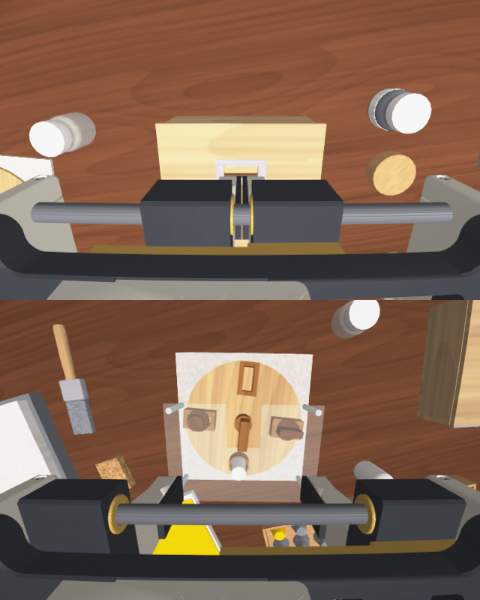

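```bash
python3 - <<'E'
from h import *
z=np.load('pics/w_st.npz'); im=z['im']; c=im[60:260,215:435]; save('wc',cv2.resize(c,None,fx=2,fy=2,interpolation=2))
z=np.load('pics/w_lid.npz'); im=z['im']; save('wl',cv2.resize(im[150:260,190:450],None,fx=2,fy=2,interpolation=2))
a=cv2.imread('pics/wc.png');b=cv2.imread('pics/wl.png');
w=max(a.shape[1],b.shape[1]); pad=lambda m:cv2.copyMakeBorder(m,0,0,0,w-m.shape[1],0)
o=np.vstack([pad(a),pad(b)]); s=min(1,600/o.shape[0]); print(o.shape); cv2.imwrite('pics/wboth.png',cv2.resize(o,None,fx=s,fy=s))
E
```

```text
(620, 520, 3)
```

View pics/wboth.png

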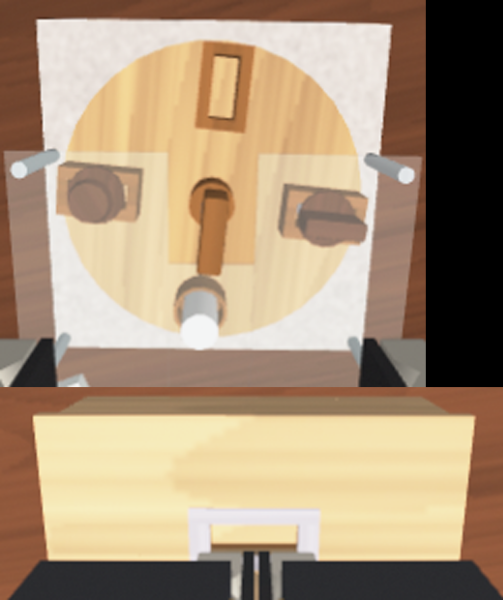

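```bash
cat > st.py <<'E'
from h import *
z=np.load('pics/w_st.npz'); pose=(z['p'],z['R'])
U=lambda pts:np.array(pts,float)/(2*600/620)+[215,60]
b=onplane('wrist',U([(38,20),(392,25),(363,350),(55,347)]),.006,pose)
print('sides',[round(np.linalg.norm(b[i]-b[(i+1)%4])*1000) for i in range(4)])
f=b[1]-b[0]; yaw=np.arctan2(f[1],f[0])-np.pi/2   # b0->b1 is +y
S=(b.mean(0)); u=np.array([np.cos(yaw),np.sin(yaw),0]); print('yaw front edge',np.degrees(yaw),'centre',S, 'from front',(b[0]+b[1])/2+.125*u)
f2=(b[0]+b[1]-b[2]-b[3]); print('yaw from sides',np.degrees(np.arctan2(-f2[1],-f2[0])))
kt=onplane('wrist',U([(213,190),(208,273)]),.136,pose); k=kt.mean(0); dk=kt[1]-kt[0]
print('knob',k,'len',np.linalg.norm(dk),'yaw',np.degrees(np.arctan2(dk[1],dk[0])))
h=onplane('wrist',U([(225,85)]),.044,pose)[0]
for o in(k,S): print('holder',h,'r',np.linalg.norm((h-o)[:2]),'ang',np.degrees(np.arctan2(*(o-h)[1::-1])))
E
python3 st.py
```

```text
sides [250, 249, 252, 250]
yaw front edge -13.73410703831902 centre [ 0.57327015 -0.20873676  0.006     ] from front [ 0.57362175 -0.20839598  0.006     ]
yaw from sides -13.924502498561282
knob [ 0.56942918 -0.20960811  0.136     ] len 0.046789094181442684 yaw -16.26112224696066
holder [ 0.49563124 -0.18243078  0.044     ] r 0.07864314390345703 ang -20.2170817223502
holder [ 0.49563124 -0.18243078  0.044     ] r 0.0819744157114542 ang -18.717652028405
```

```bash
python3 - <<'E'
from h import *
K0=np.array([.572,-.209,.107]); a=np.radians(-17.5)
for off in(0,np.pi):
    print([ (lambda q: None if q is None else round(q[5]))(robot.ik(K0,down(a+off+np.radians(t)))) for t in(0,31,62,94)])
E
```

```text
[74, 105, 136, 168]
[-106, -75, -44, -12]
```

```bash
python3 - <<'E'
from h import *
K0=np.array([.572,-.209,.107]); a=np.radians(-17.5)+np.pi
robot.goto(K0+[0,0,.07],down(a)); robot.servo_line(K0,speed=.1)
robot.move_gripper(0); print('grip',robot.read_grip_width()*88,robot.read_force())
for t in np.linspace(0,94,9)[1:]: robot.goto(K0,down(a+np.radians(t)))
print(robot.read_force(),robot.read_ft_torque())
robot.move_gripper(.6); robot.servo_line(K0+[0,0,.07],speed=.2); robot.move_gripper(1)
# look with same view as before
y2=np.radians(-13.8); u=np.array([np.cos(y2),np.sin(y2),0])
p=np.array([.573,-.209,.30])+0.0*u; robot.goto(p,down(y2+np.pi))
im,d,pose=shot('wrist'); np.savez('pics/w_st2',im=im,d=d,p=pose[0],R=pose[1]); 
save('w2',cv2.resize(im[40:260,205:445],None,fx=2.5,fy=2.5,interpolation=2)); print(robot.read_t())
E
```

```text
grip 13.59903911604064 [-0.2881386  -5.01912096 -1.49137198]
[ 1.52214297 -8.56562504 -2.28502803] [-2.99999602 -0.33990472 -0.01649152]
22.6167
```

View pics/w2.png

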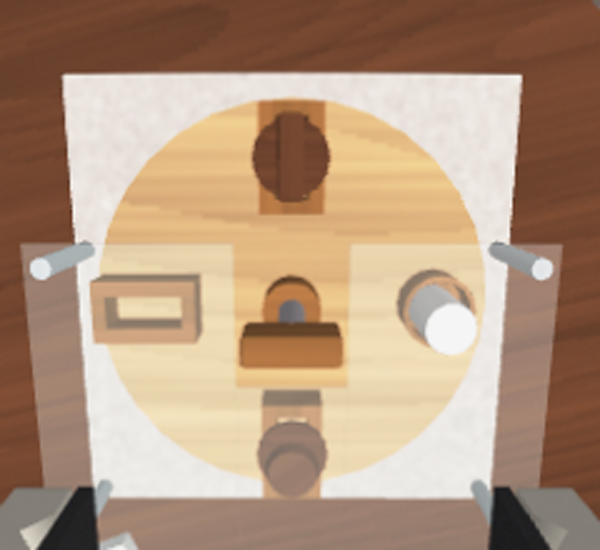

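```bash
python3 - <<'E'
from h import *
z=np.load('pics/w_st2.npz'); pose=(z['p'],z['R'])
U=lambda pts:np.array(pts,float)/2.5+[205,40]
print('collar',onplane('wrist',U([(291,158)]),.049,pose))
w=onplane('wrist',U([(291,112),(291,200)]),.083,pose); print('wing',w,w.mean(0),np.linalg.norm(w[1]-w[0]))
y=np.radians(-13.8);u=np.array([np.cos(y),np.sin(y),0]); print('expected',np.array([.573,-.209,0])-.08*u)
P=cloud('wrist',z['d'],pose); q=P[85:125,305:340].reshape(-1,3); t=q[(q[:,2]>.076)&(q[:,2]<.09)]; print('depth wing',t.min(0),t.max(0),np.median(t,0)); r=cv2.minAreaRect((t[:,:2]*1000).astype(np.float32)); print(r)
# q6 feasibility for later
S=np.array([.5587,.2478,0])-.045*np.array([np.cos(np.radians(-9.1)),np.sin(np.radians(-9.1)),0])
for k in(0,180): 
  for d in(-90,0,90):
    qq=robot.ik(S+[0,0,.1],down(np.radians(-9.1+k+d))); print(k,d,None if qq is None else np.round(qq))
E
```

```text
collar [[ 0.49492932 -0.19037136  0.049     ]]
wing [[ 0.47551261 -0.18552432  0.083     ]
 [ 0.51357057 -0.19483844  0.083     ]] [ 0.49454159 -0.19018138  0.083     ] 0.039181126458256735
expected [ 0.49530926 -0.18991732  0.        ]
depth wing [ 0.47451787 -0.19987705  0.08095985] [ 0.51427821 -0.18158664  0.08576904] [ 0.49415624 -0.19059174  0.08358674]
((494.5342102050781, -190.6005096435547), (9.387959480285645, 39.15587615966797), 76.04023742675781)
0 -90 [ 46.  18. -22.   0. -51. -55.]
0 0 [ 46.  18. -22.   0. -51.  35.]
0 90 [ 46.  18. -22.   0. -51. 125.]
180 -90 [ 46.  18. -22.   0. -51. 125.]
180 0 [  46.   18.  -22.    0.  -51. -145.]
180 90 [ 46.  18. -22.   0. -51. -55.]
```

```bash
python3 - <<'E'
from h import *
y=np.radians(-13.9); R=down(y+np.pi); k=np.array([.4947,-.1904,.051])
robot.move_gripper(.5)
robot.goto(k+[0,0,.10],R); robot.servo_line(k,speed=.12); print(robot.read_force())
robot.move_gripper(0); print('grip mm',robot.read_grip_width()*88,robot.read_force(),robot.read_t())
robot.servo_line(k+[0,0,.02],speed=.06); print(robot.read_force()); robot.servo_line(k+[0,0,.21],speed=.2)
print('grip mm',robot.read_grip_width()*88)
yb=np.radians(-9.1);u=np.array([np.cos(yb),np.sin(yb),0])
p=np.array([.5587,.2478,.30])+.035*u; robot.goto(p,down(yb+np.pi)); robot.dwell(.2)
im,d,pose=shot('wrist'); np.savez('pics/w_slot',im=im,d=d,p=pose[0],R=pose[1]); 
save('w3',cv2.resize(im[40:300,190:450],None,fx=2.25,fy=2.25,interpolation=2)); print(robot.read_t())
E
```

```text
[ 0.62454196  0.27298481 -0.36870283]
grip mm 11.933730657657271 [-0.93061988  1.14555465  1.85342627] 25.8417
[ 0.18440875  0.50409693 -0.59522208]
grip mm 11.719708069800204
29.3083
```

View pics/w3.png

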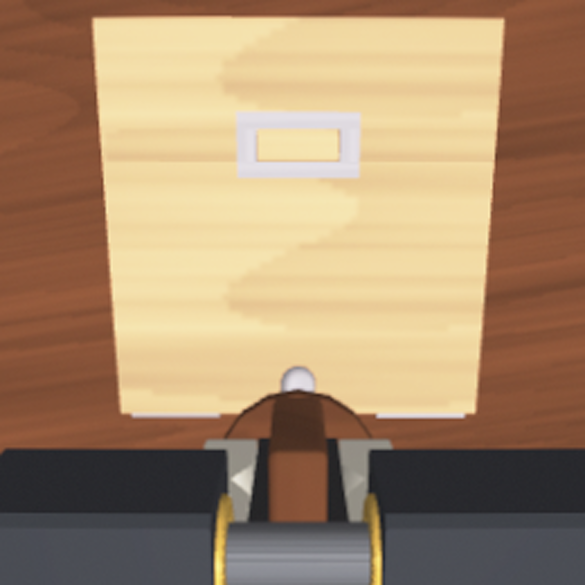

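```bash
python3 - <<'E'
from h import *
z=np.load('pics/w_slot.npz'); pose=(z['p'],z['R']); im=z['im']
hsv=cv2.cvtColor(im,cv2.COLOR_RGB2HSV); m=((hsv[...,1]<40)&(hsv[...,2]>150)).astype(np.uint8); m[:85]=0;m[125:]=0;m[:,:290]=0;m[:,355:]=0
cs,h=cv2.findContours(m,cv2.RETR_CCOMP,cv2.CHAIN_APPROX_NONE)
for i,c in enumerate(cs):
    if len(c)<20: continue
    q=onplane('wrist',c[:,0,:],.0895,pose); r=cv2.minAreaRect((q[:,:2]*1000).astype(np.float32)); print('hole' if h[0,i,3]>=0 else 'outer',r)
U=lambda pts:np.array(pts,float)/2.25+[190,40]-.25
b=onplane('wrist',U([(93,18),(504,18),(477,413),(120,413)]),.089,pose)
print([round(np.linalg.norm(b[i]-b[(i+1)%4])*1000) for i in range(4)])
v=(b[2]+b[3]-b[0]-b[1]); yaw=np.arctan2(v[1],v[0]);f=b[1]-b[0]; print('yaw',np.degrees(yaw),np.degrees(np.arctan2(f[1],f[0]))-90)
u=np.array([np.cos(yaw),np.sin(yaw),0]); print('slot from front edge',(b[0]+b[1])/2+.06*u)
c=onplane('wrist',U([(298.5,145)]),.089,pose); print('slot hand',c)
P=cloud('wrist',z['d'],pose); print('lid z',[np.nanmedian(P[a:a+8,240:400,2]) for a in(55,75,130,160,190)])
E
```

```text
outer ((515.9031372070312, 254.2047882080078), (62.010746002197266, 30.78032684326172), 80.83063507080078)
hole ((515.7933959960938, 254.14549255371094), (43.48738098144531, 17.579742431640625), 80.83384704589844)
[200, 205, 202, 205]
yaw -9.147307796974564 -9.170836041015932
slot from front edge [0.5158527  0.25460569 0.089     ]
slot hand [[0.51603341 0.25458841 0.089     ]]
lid z [np.float64(0.08987179681353338), np.float64(0.08980457035183853), np.float64(0.08981390540458128), np.float64(0.08987569427431408), np.float64(0.0898342490436185)]
```

```bash
python3 - <<'E'
from h import *
yb=np.radians(-9.16); s=np.array([.5158,.2543,0])
Ri=down(yb+1.5*np.pi); 
robot.goto(s+[0,0,.20],Ri); robot.servo_line(s+[0,0,.137],speed=.1); robot.dwell(.2)
f0=np.array(robot.read_force()); print('f0',f0); ok=True
for zz in list(np.arange(.132,.0985,-.003))+[.098,.097,.096]:
    robot.servo_line(s+[0,0,zz],speed=.04); f=np.array(robot.read_force())-f0
    print(round(zz,4),np.round(f,1))
    if f[2]>5 or np.hypot(f[0],f[1])>8: break
print(robot.read_position(),robot.read_ft_torque(),robot.read_t())
E
```

```text
f0 [-0.0606433  -0.01772217 -1.78125106]
0.132 [-0.6  0.6  1.7]
0.129 [ 0.6 -0.5  1.3]
0.126 [0.5 0.8 1. ]
0.123 [0.2 0.  1.3]
0.12 [-0.8  0.3  1.9]
0.117 [ 0.5 -0.4  1.4]
0.114 [-0.1  0.3  0.6]
0.111 [ 0.4 -0.3  1.4]
0.108 [ 0.5 -0.3  1.8]
0.105 [-0.3 -0.5  1.4]
0.102 [0.  0.1 2.1]
0.099 [0.6 0.  0.9]
0.098 [0.4 0.5 1.1]
0.097 [-0.7  0.1  1.4]
0.096 [-0.1 -0.2  3.7]
[0.51593714 0.25441698 0.09619249] [ 0.02918557  0.20034938 -0.01585089] 35.3833
```

```bash
python3 - <<'E'
from h import *
yb=np.radians(-9.16); s=np.array([.5158,.2543,0])
robot.servo_line(s+[0,0,.0975],speed=.04)
for t in np.linspace(90,0,7)[1:]:
    robot.goto(s+[0,0,.0975],down(yb+np.pi+np.radians(t))); print(round(t),np.round(robot.read_force(),1),np.round(robot.read_ft_torque(),2))
robot.servo_line(s+[0,0,.0963],speed=.02); print(robot.read_force())
robot.move_gripper(.5); robot.servo_line(s+[0,0,.20],speed=.12)
u=np.array([np.cos(yb),np.sin(yb),0])
robot.goto(s+.08*u+[0,0,.30],down(yb+np.pi)); 
im,d,pose=shot('wrist'); np.savez('pics/w_fin',im=im,d=d,p=pose[0],R=pose[1])
i2,_,_=shot('side')
save('fin',np.hstack([cv2.resize(im[40:220,220:420],(555,500)),cv2.resize(i2[220:360,230:380],(245,229)).repeat(1,0) if 0 else cv2.copyMakeBorder(cv2.resize(i2[220:360,230:380],(245,229)),0,271,0,0,0)]))
P=cloud('wrist',d,pose).reshape(-1,3); t=P[(np.hypot(P[:,0]-s[0],P[:,1]-s[1])<.04)&(P[:,2]>.121)&(P[:,2]<.135)]
print(len(t),np.median(t,0),cv2.minAreaRect((t[:,:2]*1000).astype(np.float32)),robot.read_t())
P=cloud('wrist',d,pose); print('lid z',[np.nanmedian(P[a:a+8,250:300,2]) for a in(60,80,120,150)])
E
```

```text
75 [0.4 0.4 0.2] [0.04 0.03 0.01]
60 [ 0.4 -0.4 -1.4] [ 0.02  0.02 -0.07]
45 [ 0.5  0.6 -1.5] [ 0.01 -0.03  0.  ]
30 [-0.8 -0.3 -1.2] [-0.01  0.03  0.04]
15 [ 0.4 -0.1 -2.1] [-0.04  0.02  0.02]
0 [ 0.3 -0.8 -0.4] [-0.    0.03  0.02]
[-0.39880379 -0.33212287 -1.26893328]
444 [0.51519061 0.25448364 0.12858913] ((515.313232421875, 254.3445587158203), (10.343392372131348, 39.31307601928711), 81.01742553710938) 40.475
lid z [np.float64(0.08992083409091464), np.float64(0.08971531837640745), np.float64(0.08989733494927449), np.float64(0.08989073462222763)]
```

View pics/fin.png

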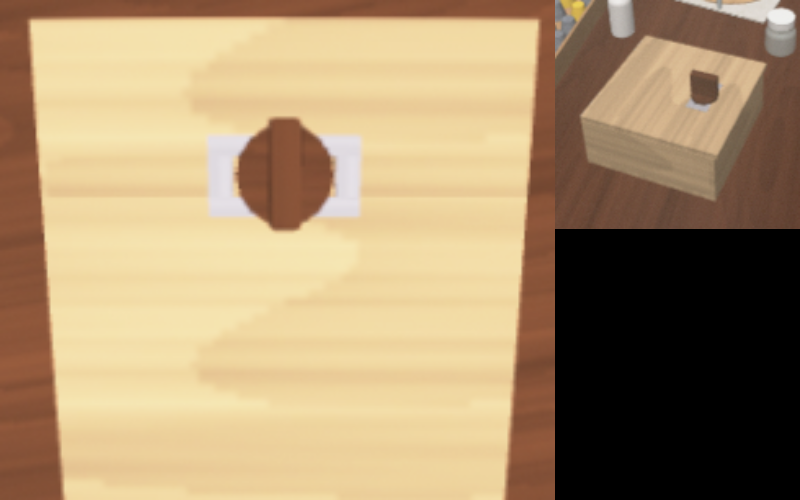

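The picture shows the key upright at (285,175), centred in the slot surround. Its wing lies crosswise to the slot, its top is at 128.6 mm (128 expected), and the lid is flat. I'm handing it in.

```bash
python3 -c "
from rig import robot
print(robot.job_done(),robot.read_t())"
```

```text
the job is handed in; nothing more can be done
the job is handed in; nothing more can be done
```

The stamp box is closed and the T-key is locked in its lid. I handed the job in at about 40.5 s of the 72 s allowed; it gave no verdict.

- **Lid:** I pressed it shut with the closed fingers. It stopped hard at a TCP height of 89 mm, and later depth readings were level at 89.7–89.9 mm over the whole lid (nominal 89 mm).
- **Carousel:** I turned it by 94° with the knob, and a wrist picture showed the key in the open front. Turning the knob left up to about 9 N sideways on the wrist, probably from a small centring error.
- **Insertion:** The key lifted out freely and went lengthwise through the slot. Wrist force rose by at most 2.1 N on the way down, until the collar touched the lid at a TCP height of 96 mm. I then turned it a quarter turn with almost no torque and let go.
- **Last check:** The key is about 0.5 mm from the measured slot middle, and the wing is within about 0.2° of crosswise. The wing top is at 128.6 mm against 128 mm expected, so the collar is on the lid. In the pictures the key stands upright and the gripper is clear.
- **Bystanders:** I took no separate measurement of these at the end. The stamp and glue stick were upright in the picture after the carousel was turned, and the gripper stayed clear of the things on the table.

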